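# Centre-punch the drill spot through the bracket jig

### The job

Take the automatic centre punch from its wooden stand, put its point down through the red-ringed hole of the drill jig and press straight down on the brass blank inside until the hidden spring snaps; ease off at the snap, never ramming the punch against its stop or pressing on the jig harder than the spring needs. Punch nowhere but in the ringed hole, then stand the punch fully home and upright in its stand again, let go, and leave the jar and the two figurines as they are.

Things in the scene. Friction and masses are not known exactly. Their poses are not given: they have to be found in the camera images.
- punch: Round steel centre punch, 135 mm, about 175 g, upright. Origin on its axis at the underside of its collar; z along the axis, away from the point. Collar 26 mm diameter, z 0 to 8 mm; above it the handle to grip, 16 mm diameter, z 8 to 68 mm (red at the top). Below it a nose, 13 mm diameter, z -30 to 0, then a sprung spindle, 6 mm diameter, round end at z = -67 mm when not pressed.
- punch_stroke (a joint): How far the spindle is pushed in, m: 0 fully out, hard stop at 0.0105 (force then climbs steeply). Pressing takes 2 to 4 N at first, rising to a peak of about 12 N at 0.004; then the spring gives way and the force falls, to about 6 N at 0.0085 and 3 N at 0.0100. Snapped once past 0.0085. Springs back out when lifted.
- stand: Fixed light wooden block, 70 x 70 x 76 mm high, origin at the centre of its underside on the table, z up. One upright round hole, 17 mm diameter, runs down through its centre; the punch hangs in it by its collar, so that the punch's origin is level with the block's top when fully home.
- stand_hole0 (a point): Centre of the mouth of the stand's hole, in the block's top face, 76 mm above the table.
- jig: Fixed drill jig, any yaw: plywood base 130 x 80 x 18 mm, two rails, aluminium guide plate 110 x 72 x 5 mm with its upper face 56 mm above the table. Origin at the centre of its underside, x lengthwise, z up. Upright 9 mm holes at x = -35, 0, +35 mm, the last in a 21 mm red ring. The brass blank inside lies 5 to 23 mm below the plate's upper face, differently each time, not measured.
- spot (a point): Centre of the red-ringed hole's mouth, in the upper face of the guide plate.
- lamb: Small lamb figurine, 59 x 30 x 60 mm high, origin at the centre of its underside. A bystander.
- paint_jar: Small paint jar with a green lid, 42 mm diameter, 50 mm high, origin at the centre of its underside. A bystander.
- shepherd: Shepherd figurine in blue, 38 mm diameter base, 66 mm high, origin at the centre of its underside. A bystander.
Things that resemble listed ones, but are neither listed nor needed, are in the scene too. Of the things like the stand, leave any that is orange; of the rest the smaller one is meant.

How it is judged:
On the way:
1. the punch, upright in the red-ringed hole and bearing on the jig's blank, is pressed past its snap (value of joint punch_stroke above 0.0085 m and x of spot in the frame of punch between -0.003 and 0.003 m and y of spot in the frame of punch between -0.003 and 0.003 m and angle between punch's own z axis and vertical below 0.12 rad and contact force between punch and jig above 1 N), for 0.05 s.
At the end, for the whole second after the job is handed in: The punch hangs fully home in its stand, its origin within 4 mm of the centre of the hole's mouth and its axis within 0.1 rad of upright, at rest, released and with its spindle out; the jar and both figurines stand within 20 mm of where they were (distance between punch and stand_hole0 below 0.004 m and angle between punch's own z axis and vertical below 0.1 rad and linear speed of punch below 0.02 m/s and value of joint punch_stroke below 0.001 m and contact force between punch and the fingers below 0.1 N and distance of each of lamb, paint_jar, shepherd from where it was at the start of the episode below 0.02 m and angle between each of lamb, paint_jar, shepherd's own z axis and vertical below 0.2 rad); the robot touches nothing.
It fails at once if the punch bears on the jig with more than 17 N (jammed, or rammed on past the snap) (contact force between punch and jig above 17 N).
It fails at once if the punch is snapped anywhere but in the red-ringed hole (its axis more than 3 mm off the spot) (value of joint punch_stroke above 0.0085 m and (x of spot in the frame of punch above 0.003 m or x of spot in the frame of punch below -0.003 m or y of spot in the frame of punch above 0.003 m or y of spot in the frame of punch below -0.003 m)).
It fails at once if the lamb is knocked over or pushed away by more than 20 mm (distance of lamb from where it was at the start of the episode above 0.02 m or angle between lamb's own z axis and vertical above 0.5 rad).
It fails at once if the paint jar is knocked over or pushed away by more than 20 mm (distance of paint_jar from where it was at the start of the episode above 0.02 m or angle between paint_jar's own z axis and vertical above 0.5 rad).
It fails at once if the shepherd is knocked over or pushed away by more than 20 mm (distance of shepherd from where it was at the start of the episode above 0.02 m or angle between shepherd's own z axis and vertical above 0.5 rad).
It also fails if it takes over 61 s, if anything falls off the work surface, if the arm or the gripper's body presses on something with over 40 N, if the wrist force passes 120 N, or if a joint passes its speed limit or range.

### The arm

A 6-joint arm with a two-finger parallel gripper is mounted at the origin on the work surface. World frame = base frame: x ahead of the robot, y to its left, z up, the work surface at z = 0. Lengths are in m, angles in rad, forces in N, time in s.
With the tool pointing down it reaches from about 0.25 to 0.775 m from the base axis. Payload 4 kg.
Tool frame: the origin (TCP) lies on the centre line of the jaws, within the pads' length; the fingertips stand 14 mm ahead of it and the grasp point (between the pads) lies 5 mm behind it (robot.tcp_to_tips is the distance from the TCP to the fingertips, in m); z points along the fingers, y is the line along which they close (so a half turn about z gives the same grasp; the last joint's range is limited). The gripper opens to 94 mm and grips with 3 to 60 N. Pads are 16 mm wide; open, the fingers measure 119 mm over their backs; the gripper's body (75 mm by 177 mm) begins 78 mm behind the grasp point.
Start: joints at [-1.345, 0.087, 1.371, -0, 1.684, -0.103], TCP at [0.178, -0.521, 0.22] pointing down, gripper open.
Joint ranges: [-3.1, 3.1], [-0.76, 2.03], [0.27, 2.55], [-1.08, 4.22], [0.17, 2.65], [-2.57, 2.57]. Speed limits (rad/s): [2.79, 2.79, 3.14, 3.14, 3.14, 3.14].

### API

Orientations are given as [roll, pitch, yaw] about the fixed x, y, z axes, in that order (R = Rz(yaw) Ry(pitch) Rx(roll)).
In Python, from bench import robot gives the robot as it stands.
- The arm moves only by the tool carry_out, never from a script. Its argument "increments" is a list of rows, each a list of 3 entries, a list of its own where there are three numbers: the closure in counts, from 0 (fully open) to 255 (shut), then the shift along the tool's x, y, z in mm, then the turn about the tool's z in degrees. In form: [[fingers, [dx, dy, dz], twist], ...]. A call has 1 to 8 rows; each row shifts and turns the commanded pose from where the row before left it, along the tool's axes as they then stand; what a row does not reach is not made up. A row lasts 1/10 s, in which the tool goes at most 50 mm and 8.59 degrees, less where a joint would pass 70% of its speed; a pose out of reach is approached as far as the arm can. A call with a gripper value outside its range is refused whole. The fingers move at their own pace and stop on an object; the grip force is fixed at half the most. Time passes only in rows, so rows that do not move let the fingers close. It gives the time, the measured TCP pose, the force, the opening and the grip force at its end, in the units of the state.
- robot.get_obs(): the state, without advancing time (a new reading comes with each control period).
- robot.snapshot(name): name is "scene" or "top" or "wrist"; returns the picture (420x560x3 uint8, blue, green, red); there is no depth.
- robot.get_calibration(name): a dict with "vfov" (degrees; the focal length in pixels is half the picture's height over the tangent of half this angle, whatever the lens; pixels are square), "cx", "cy" (the principal point, pixels), "T" (4x4, takes a point from camera to world coordinates). Camera axes: x right, y down, z forward; pixel columns grow to the right and rows downward; lengths in m; the calibration is good to about 2 mm. A picture is of the moment at which its call begins: read the wrist's pose just before it. get_calibration takes no time and is no camera call; for the wrist camera it gives the pose at the moment of the call.
- robot.close_job(): hands the job in; it is judged then, once.
The state is a dict: "time": time; "joint_positions": joint angles; "qvel": joint speeds; "joint_torque": joint torques, N m; "tool_pos": TCP position; "ee_rot": TCP orientation; "wrist_force": force on the tool from outside, world axes, zero at the start; "wrist_torque": the same for the moment, N m; "width": finger opening in m; "finger_force": force on a finger pad.
Only numpy, scipy, OpenCV 4.12 (cv2) and the standard library are available. Lean on these libraries where they do the work, as an engineer would, in place of code of your own. Each camera call takes 0.05 s, during which the arm holds its last target. There are 200 camera calls.

## Working session

There is one attempt and no reset: what is moved stays moved. The work goes in short steps, Python scripts to look and compute and a tool call to move; the robot and the scene stay as the last step left them, time stands still between calls to the robot, and variables do not carry over. Pictures are saved under pics/ and viewed, at most 10 in all, crops included, and the job is handed in when it is done.

Besides the shell and the picture viewer there is one more tool, called as name([rows], argument=value, ...), one row to a line, values as JSON. carry_out: Moves the arm, as the interface text tells. Its arguments: {"type":"object","properties":{"increments":{"type":"array","items":{"type":"array"}}},"required":["increments"]}

```bash
mkdir -p pics; ls
python3 - <<'E'
from bench import robot
import cv2,numpy as np
for n in ("scene","top"):
    im=robot.snapshot(n); cv2.imwrite(f"pics/{n}0.png",im)
    c=robot.get_calibration(n); print(n,c)
print(robot.get_obs())
E
```

```text
pics
scene {'vfov': 46.00456110858438, 'cx': 278.10133691544945, 'cy': 206.47905950872624, 'T': array([[ 0.52777267,  0.69412807, -0.48953266,  0.91659021],
       [ 0.84929593, -0.42287915,  0.3160216 , -0.3131193 ],
       [ 0.0123463 , -0.58254566, -0.8127042 ,  0.77142905],
       [ 0.        ,  0.        ,  0.        ,  1.        ]])}
top {'vfov': 54.70983550015323, 'cx': 285.08131544564486, 'cy': 207.68250075256813, 'T': array([[ 0.02610867, -0.99443909,  0.1020257 ,  0.4468969 ],
       [-0.99943662, -0.02381337,  0.02365105, -0.03551088],
       [-0.02108995, -0.10258571, -0.99450057,  0.90379985],
       [ 0.        ,  0.        ,  0.        ,  1.        ]])}
{'time': 0.1, 'joint_positions': array([-1.34508581e+00,  8.78999757e-02,  1.37208305e+00,  3.18649757e-06,
        1.68359786e+00, -1.03067508e-01]), 'qvel': array([-0.00083908, -0.00123479, -0.00406992, -0.00013746,  0.00119496,
        0.0004062 ]), 'joint_torque': array([ 2.35513035e-03, -3.41253412e+01, -3.03301048e+01,  7.20300176e-02,
        3.04929167e-02, -9.62470176e-05]), 'tool_pos': array([ 0.17749781, -0.5200855 ,  0.21842106]), 'ee_rot': array([-3.13961531e+00, -2.07708674e-04,  3.28778172e-01]), 'wrist_force': array([ 0.43185173, -0.12506259, -0.37793588]), 'wrist_torque': array([-0.01218946, -0.04710345, -0.03649006]), 'finger_force': 0.0, 'width': 0.09395287377278509}
```

View pics/scene0.png

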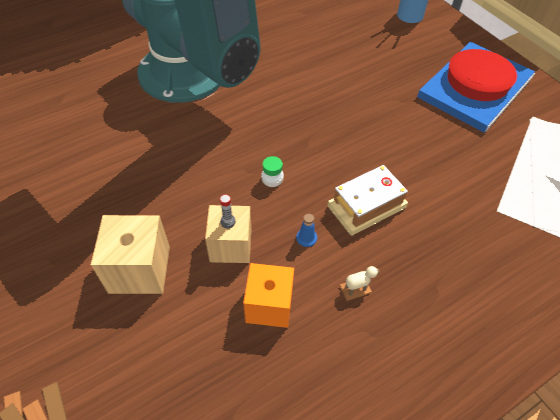

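View pics/top0.png

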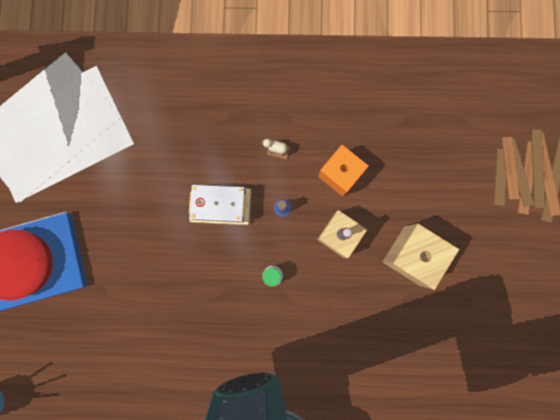

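Top view: three stand-like blocks: orange (344,169) is excluded. The larger light block is at (421,256), and the smaller light one, holding the punch, at (342,234), so the small one is meant. The ring is at (200,202), the jar at (272,276), the shepherd at (282,208) and the lamb at (276,147). I'll enlarge both views to confirm.

Run:
```python
import cv2,numpy as np
t=cv2.imread("pics/top0.png"); s=cv2.imread("pics/scene0.png")
def c(im,x,y,w,h,k): return cv2.resize(im[y:y+h,x:x+w],None,fx=k,fy=k,interpolation=cv2.INTER_CUBIC)
A=np.hstack([c(t,310,200,66,66,6),c(t,182,170,66,66,6)])
cv2.imwrite("pics/a.png",np.vstack([A[:300]*0,A])[300-200:][:596] if 0 else A)
B=np.hstack([c(s,195,190,66,80,6),c(s,345,160,66,80,6)]); cv2.imwrite("pics/b.png",B)
```

```text
(no output)
```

View pics/a.png

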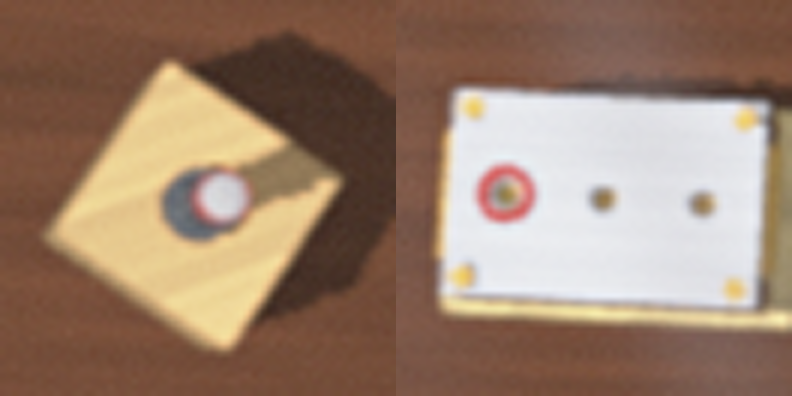

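View pics/b.png

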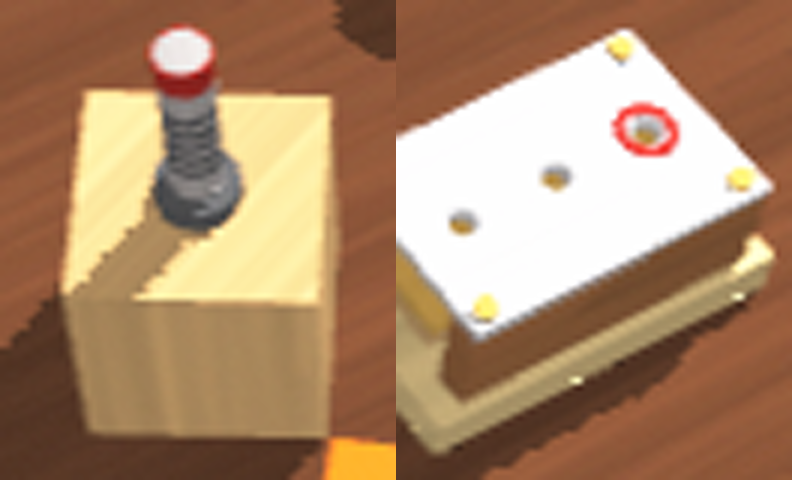

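Both crops agree: the punch sits in the small light block, with its cap at top (346.6,232.4) / scene (224.9,198.2). The red ring is at top (199.7,201.9) / scene (386.2,181.2).

```bash
cat > h.py <<'E'
from bench import robot
import numpy as np, cv2
def ray(cal,u,v):
    f=210/np.tan(np.radians(cal["vfov"]/2)); T=cal["T"]
    d=T[:3,:3]@np.array([(u-cal["cx"])/f,(v-cal["cy"])/f,1]); return T[:3,3],d/np.linalg.norm(d)
def tri(rays):
    A=sum(np.eye(3)-np.outer(d,d) for o,d in rays); b=sum((np.eye(3)-np.outer(d,d))@o for o,d in rays)
    p=np.linalg.solve(A,b); return p,[round(1e3*np.linalg.norm(np.cross(p-o,d)),1) for o,d in rays]
def atz(r,z): o,d=r; return o+d*(z-o[2])/d[2]
E
python3 - <<'E'
from h import *
t=robot.get_calibration("top"); s=robot.get_calibration("scene")
A=lambda x,y,x0=310,y0=200:ray(t,x0+(x+.5)/6-.5,y0+(y+.5)/6-.5)
B=lambda x,y,x0=195,y0=190:ray(s,x0+(x+.5)/6-.5,y0+(y+.5)/6-.5)
print("cap",tri([A(222,197),B(182,52)]))
J=lambda x,y:A(x-396,y,182,170); K=lambda x,y:B(x-396,y,345,160)
for n,a,b in(("ring",(505,194),(646,130)),("mid",(602,198),(556,177)),("far",(702,204),(463,222))): print(n,tri([J(*a),K(*b)]), atz(J(*a),.056),atz(K(*b),.056))
print([atz(A(*p),.076).round(4) for p in((170,60),(343,182),(228,345),(45,235))])
print([atz(B(*p),.076).round(4) for p in((85,92),(331,97),(322,303),(62,294))])
for n,a,b in(("jar",(272,276),(272,166)),("shep",(282,208),(308,220)),("lamb",(276,149),(360,280))): print(n,tri([ray(t,*a),ray(s,*b)]))
w=robot.get_calibration("wrist"); print(w)
E
```

```text
cap (array([ 0.48145752, -0.13285094,  0.14437411]), [np.float64(0.5), np.float64(0.5)])
ring (array([0.54182069, 0.16515668, 0.05769078]), [np.float64(0.4), np.float64(0.4)]) [0.54179769 0.16523873 0.056     ] [0.54108645 0.16664907 0.056     ]
mid (array([0.54125369, 0.13097932, 0.05642937]), [np.float64(0.2), np.float64(0.2)]) [0.54119262 0.13089951 0.056     ] [0.54111035 0.13142814 0.056     ]
far (array([0.54013823, 0.09590283, 0.0565953 ]), [np.float64(0.5), np.float64(0.5)]) [0.53990707 0.09554528 0.056     ] [0.54005876 0.09673463 0.056     ]
[array([ 0.5305, -0.1239,  0.076 ]), array([ 0.4904, -0.1828,  0.076 ]), array([ 0.4346, -0.1446,  0.076 ]), array([ 0.47  , -0.0825,  0.076 ])]
[array([ 0.4324, -0.1434,  0.076 ]), array([ 0.4709, -0.0838,  0.076 ]), array([ 0.53  , -0.1207,  0.076 ]), array([ 0.4902, -0.1802,  0.076 ])]
jar (array([0.39107696, 0.0092535 , 0.04464276]), [np.float64(0.8), np.float64(0.8)])
shep (array([ 0.53472237, -0.00664359,  0.05309149]), [np.float64(2.6), np.float64(2.6)])
lamb (array([0.66767138, 0.01081547, 0.02814615]), [np.float64(2.5), np.float64(2.5)])
{'vfov': 59.97782212183285, 'cx': 280.135569474224, 'cy': 208.34146419139057, 'T': array([[ 0.32264582, -0.91129201, -0.25582523,  0.25188252],
       [-0.94651911, -0.31095568, -0.0860705 , -0.49485984],
       [-0.00111495,  0.26991376, -0.96288386,  0.38337082],
       [ 0.        ,  0.        ,  0.        ,  1.        ]])}
```

carry_out([
  [90,[34.4,-22.3,0],0],
  [90,[34.4,-22.3,0],0],
  [90,[34.4,-22.3,0],0],
  [90,[34.4,-22.3,0],0],
  [90,[34.4,-22.3,0],0],
  [90,[34.4,-22.3,0],-8],
  [90,[0,0,0],-8],
  [90,[0,0,0],-8],
])

```text
time: 0.9
tool_pos: [0.3304, -0.3258, 0.2191]
ee_rot: [-3.141, 0.0, 0.757]
wrist_force: [-0.1, 0.1, 0.5]
width: 0.061
finger_force: 0.0
```

carry_out([
  [90,[0,0,0],-8],
  [90,[0,0,0],-8],
  [90,[0,0,0],-8],
  [90,[0,0,0],-8],
  [90,[0,0,0],-8],
  [90,[0,0,0],-7.2],
  [90,[0,0,0],0],
  [90,[0,0,0],0],
])

```text
time: 1.7
tool_pos: [0.3296, -0.3271, 0.2191]
ee_rot: [-3.141, -0.0, 1.569]
wrist_force: [-0.3, 0.8, -0.9]
width: 0.0608
finger_force: 0.0
```

carry_out([
  [90,[38.8,30.3,0],0],
  [90,[38.8,30.3,0],0],
  [90,[38.8,30.3,0],0],
  [90,[38.8,30.3,0],0],
  [90,[38.8,30.3,0],0],
  [90,[0,0,0],0],
  [90,[0,0,0],0],
  [90,[0,0,0],0],
])

```text
time: 2.5
tool_pos: [0.4806, -0.1339, 0.2193]
ee_rot: [-3.141, 0.001, 1.57]
wrist_force: [0.3, -0.4, -0.3]
width: 0.0609
finger_force: 0.0
```

Run:
```python
from h import *
w=robot.get_calibration("wrist"); im=robot.snapshot("wrist"); cv2.imwrite("pics/w1.png",im)
np.save("w1.npy",w["T"]); o=robot.get_obs(); print(o["tool_pos"],o["ee_rot"],w["T"])
```

```text
[ 0.48049014 -0.13424584  0.21942546] [-3.14124929e+00  4.22970437e-04  1.56894560e+00] [[ 9.99998825e-01 -1.11223893e-03 -1.05470982e-03  4.80766413e-01]
 [-1.35650990e-03 -9.62553789e-01 -2.71087373e-01 -5.50671905e-02]
 [-7.13701008e-04  2.71088485e-01 -9.62554167e-01  3.84201026e-01]
 [ 0.00000000e+00  0.00000000e+00  0.00000000e+00  1.00000000e+00]]
```

View pics/w1.png

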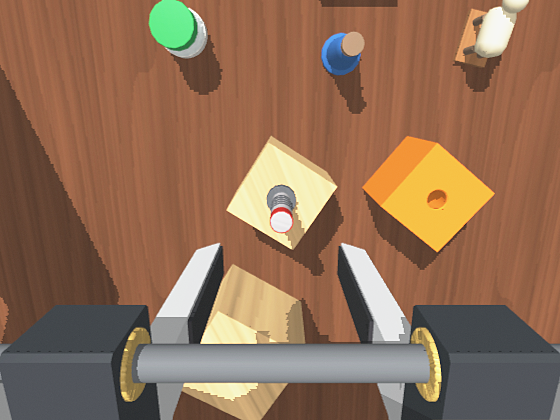

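The wrist view shows the cap at (281,220.5), centred between the open fingers. The orange block is at the right, and the large light block lies behind.

Run:
```python
from h import *
c=robot.get_calibration("wrist"); c["T"]=np.load("w1.npy")
print(atz(ray(c,281,220.5),.144), atz(ray(c,281.5,195),.084))
t=robot.get_calibration("top")
print(tri([ray(c,281,220.5),ray(t,346.6,232.4)]))
```

```text
[ 0.48108978 -0.13146104  0.144     ] [ 0.48161087 -0.1278573   0.084     ]
(array([ 0.48139679, -0.13445491,  0.13482354]), [np.float64(0.3), np.float64(0.3)])
```

carry_out([
  [90,[1.9,0.7,25],0],
  [90,[0,0,25],0],
  [90,[0,0,25],0],
  [90,[0,0,25],0],
  [90,[0,0,10],0],
  [90,[0,0,9],0],
  [90,[0,0,0],0],
  [90,[0,0,0],0],
])

```text
time: 3.35
tool_pos: [0.4824, -0.1319, 0.1016]
ee_rot: [3.14, 0.001, 1.571]
wrist_force: [-0.3, 0.4, -0.2]
width: 0.0607
finger_force: 0.0
```

carry_out([
  [255,[0,0,0],0],
  [255,[0,0,0],0],
  [255,[0,0,0],0],
  [255,[0,0,0],0],
  [255,[0,0,0],0],
  [255,[0,0,0],0],
  [255,[0,0,0],0],
  [255,[0,0,0],0],
])

```text
time: 4.15
tool_pos: [0.4817, -0.1313, 0.1005]
ee_rot: [-3.141, 0.0, 1.571]
wrist_force: [0.2, -0.4, 1.1]
width: 0.0151
finger_force: 30.0
```

carry_out([
  [255,[0,0,-5],0],
  [255,[0,0,-10],0],
  [255,[0,0,-20],0],
  [255,[0,0,-20],0],
  [255,[0,0,-20],0],
  [255,[0,0,-20],0],
  [255,[0,0,0],0],
  [255,[0,0,0],0],
])

```text
time: 4.95
tool_pos: [0.482, -0.1314, 0.1958]
ee_rot: [3.141, 0.0, 1.571]
wrist_force: [-0.5, 0.2, -1.7]
width: 0.0156
finger_force: 30.0
```

carry_out([
  [255,[37.1,7.4,0],0],
  [255,[37.1,7.4,0],0],
  [255,[37.1,7.4,0],0],
  [255,[37.1,7.4,0],0],
  [255,[37.1,7.4,0],0],
  [255,[37.1,7.4,0],0],
  [255,[37.1,7.4,0],0],
  [255,[37.1,7.4,0],0],
])

```text
time: 5.75
tool_pos: [0.54, 0.167, 0.1934]
ee_rot: [-3.138, 0.001, 1.572]
wrist_force: [0.3, -0.3, -2.3]
width: 0.0157
finger_force: 30.0
```

carry_out([
  [255,[0,0,10],0],
  [255,[0,0,14],0],
  [255,[0,0,10],0],
  [255,[0,0,4],0],
  [255,[0,0,0],0],
  [255,[0,0,0],0],
  [255,[0,0,0],0],
])

```text
time: 6.45
tool_pos: [0.5413, 0.1651, 0.1584]
ee_rot: [3.14, -0.0, 1.571]
wrist_force: [0.4, -0.2, -0.7]
width: 0.0156
finger_force: 30.0
```

Run:
```python
from h import *
w=robot.get_calibration("wrist"); np.save("w2.npy",w["T"]); im=robot.snapshot("wrist"); s=robot.snapshot("scene"); t=robot.snapshot("top")
for n,i in zip("wst",(im,s,t)): cv2.imwrite(f"pics/{n}2.png",i)
o=robot.get_obs(); print(o["tool_pos"],o["ee_rot"],o["wrist_force"])
f=210/np.tan(np.radians(w["vfov"]/2)); T=np.linalg.inv(w["T"])
def proj(p): q=T[:3,:3]@p+T[:3,3]; return f*q[0]/q[2]+w["cx"],f*q[1]/q[2]+w["cy"]
print(proj(np.array([.5413,.1655,.056])))
def c(im,x,y,w,h,k): return cv2.resize(im[y:y+h,x:x+w],None,fx=k,fy=k,interpolation=cv2.INTER_CUBIC)
cv2.imwrite("pics/c2.png",np.hstack([c(im,230,140,100,140,4),c(s,355,125,66,94,560/94)[:560]]))
```

```text
[0.54115439 0.16547517 0.15817742] [ 3.14027302e+00 -1.57092513e-04  1.57120651e+00] [-0.60346238  0.25180201 -1.42504086]
(np.float64(280.0207547583544), np.float64(212.45760553679605))
```

View pics/c2.png

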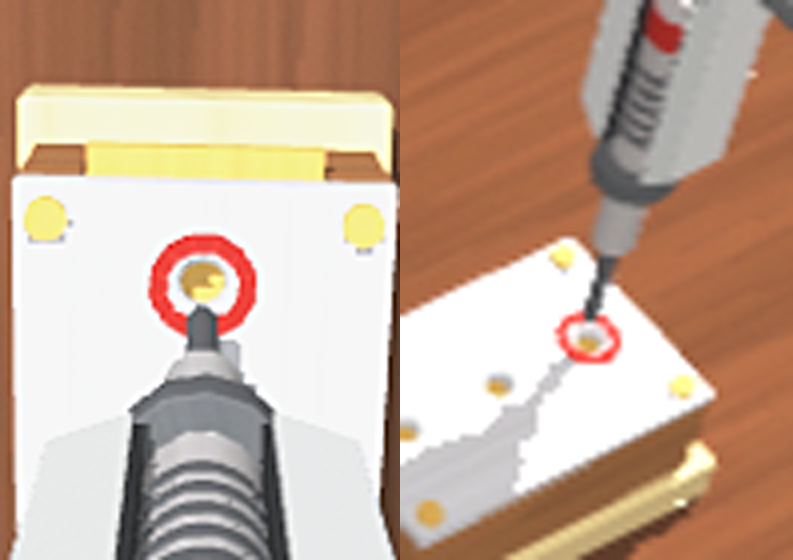

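Wrist crop: the ring centre is at (280.4,211.2) and the spindle end at (280.2,216.4). Scene crop: the ring is at (386.5,181.7) and the spindle end at (386.2,178.1).

Run:
```python
from h import *
w=robot.get_calibration("wrist"); w["T"]=np.load("w2.npy"); s=robot.get_calibration("scene")
f=lambda x,y:ray(w,230+(x+.5)/4-.5,140+(y+.5)/4-.5)
k=560/94
g=lambda x,y:ray(s,355+(x-400+.5)/k-.5,125+(y+.5)/k-.5)
print("ring",tri([f(203,286),g(589,339)]),atz(f(203,286),.056),atz(g(589,339),.056))
print("tip",tri([f(202,306),g(587,319)]))
for z in(.066,.068,.070): print(z,atz(f(202,306),z),atz(g(587,319),z))
# collar lower/upper rim mid & nose end
print("noseend",atz(f(207,352),.104),atz(g(604,255),.104))
```

```text
ring (array([0.54153966, 0.16649919, 0.05585043]), [np.float64(0.0), np.float64(0.0)]) [0.54157141 0.16656148 0.056     ] [0.54158336 0.16638471 0.056     ]
tip (array([0.54068333, 0.16497263, 0.06524757]), [np.float64(0.8), np.float64(0.8)])
0.066 [0.54136442 0.16560761 0.066     ] [0.54034251 0.16416738 0.066     ]
0.068 [0.5413616 0.1662158 0.068    ] [0.54140923 0.1628142  0.068     ]
0.07 [0.54135878 0.16682399 0.07      ] [0.54247595 0.16146102 0.07      ]
noseend [0.54210181 0.16952656 0.104     ] [0.54417095 0.15828201 0.104     ]
```

carry_out([
  [255,[1.0,0.2,2],0],
  [255,[0,0,3],0],
  [255,[0,0,3],0],
  [255,[0,0,3],0],
  [255,[0,0,2],0],
  [255,[0,0,0],0],
  [255,[0,0,0],0],
])

```text
time: 7.3
tool_pos: [0.541, 0.1665, 0.1444]
ee_rot: [-3.141, 0.0, 1.572]
wrist_force: [0.2, -0.0, -1.9]
width: 0.0157
finger_force: 30.0
```

Run:
```python
from h import *
w=robot.get_calibration("wrist"); np.save("w3.npy",w["T"]); im=robot.snapshot("wrist"); s=robot.snapshot("scene")
o=robot.get_obs(); print(o["tool_pos"],o["ee_rot"],o["wrist_force"])
def c(im,x,y,w,h,k): return cv2.resize(im[y:y+h,x:x+w],None,fx=k,fy=k,interpolation=cv2.INTER_CUBIC)
cv2.imwrite("pics/c3.png",np.hstack([c(im,250,180,65,95,6),c(s,355,125,66,95,6)]))
```

```text
[0.54107434 0.1665585  0.14459898] [3.14136413e+00 1.02477226e-04 1.57146897e+00] [-0.58379686  0.61506513 -1.58795573]
```

View pics/c3.png

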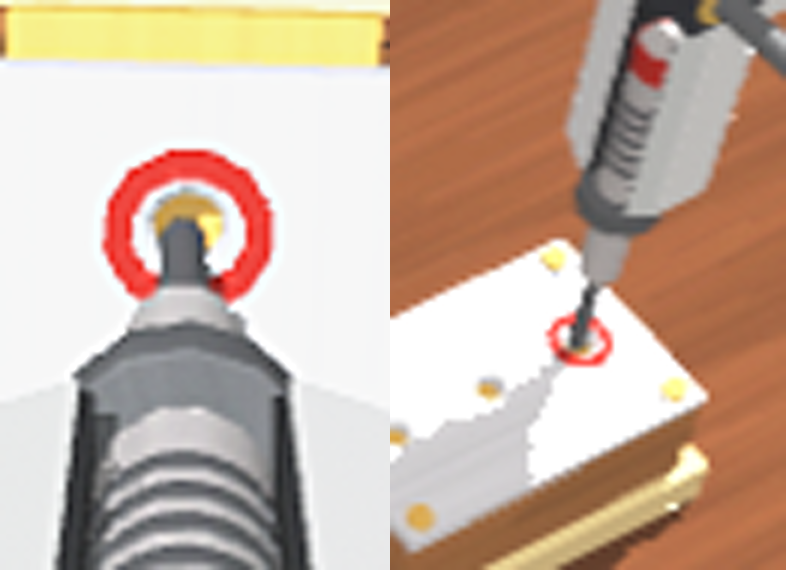

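The spindle is in the hole but sits low in the image. Its end-silhouette is at (182,218), against an expected ~204 for a ring centre of (188,228), so it is about 1.5 mm short in +y. I'll correct that and look again.

carry_out([
  [255,[1.5,0.4,0],0],
  [255,[0,0,0],0],
  [255,[0,0,0],0],
])

```text
time: 7.7
tool_pos: [0.5415, 0.1681, 0.1446]
ee_rot: [3.141, 0.0, 1.572]
wrist_force: [0.3, -0.4, -0.9]
width: 0.0154
finger_force: 30.0
```

Run:
```python
from h import *
im=robot.snapshot("wrist"); s=robot.snapshot("scene")
o=robot.get_obs(); print(o["tool_pos"],o["ee_rot"],o["wrist_force"])
def c(im,x,y,w,h,k): return cv2.resize(im[y:y+h,x:x+w],None,fx=k,fy=k,interpolation=cv2.INTER_CUBIC)
cv2.imwrite("pics/c4.png",np.hstack([c(im,260,195,40,50,12),c(s,374,162,25,50,12)]))
```

```text
[0.54141009 0.16806106 0.14448728] [3.14154321e+00 1.25515861e-04 1.57153255e+00] [-0.04190505  0.3814753  -1.51875838]
```

View pics/c4.png

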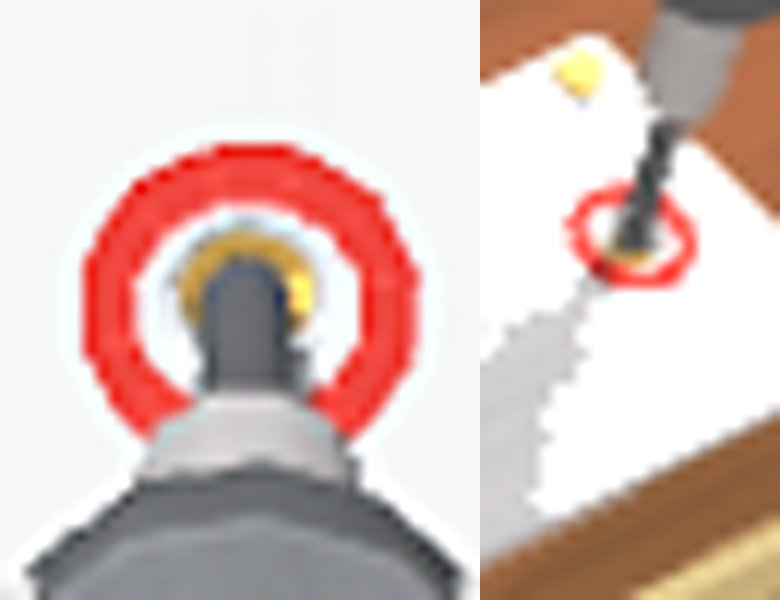

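The spindle is now centred to about 0.3 mm: silhouette top at 255 px, expected 256. Next I descend in small steps while watching the force.

carry_out([
  [255,[0,0.2,1],0],
  [255,[0,0,1],0],
  [255,[0,0,1],0],
  [255,[0,0,0],0],
])

```text
time: 8.2
tool_pos: [0.5414, 0.168, 0.1411]
ee_rot: [-3.141, 0.0, 1.571]
wrist_force: [0.9, -0.4, -1.2]
width: 0.0157
finger_force: 30.0
```

carry_out([
  [255,[0,0,1],0],
  [255,[0,0,1],0],
  [255,[0,0,1],0],
  [255,[0,0,0],0],
])

```text
time: 8.6
tool_pos: [0.5415, 0.1681, 0.1382]
ee_rot: [-3.141, 0.0, 1.572]
wrist_force: [-0.7, 0.1, -0.9]
width: 0.0157
finger_force: 30.0
```

carry_out([
  [255,[0,0,1],0],
  [255,[0,0,1],0],
  [255,[0,0,0],0],
])

```text
time: 8.9
tool_pos: [0.5418, 0.1681, 0.137]
ee_rot: [3.141, -0.0, 1.571]
wrist_force: [-0.8, 0.2, -0.4]
width: 0.0156
finger_force: 30.0
```

carry_out([
  [255,[0,0,1],0],
  [255,[0,0,1],0],
  [255,[0,0,0],0],
])

```text
time: 9.2
tool_pos: [0.542, 0.1682, 0.1356]
ee_rot: [3.14, -0.0, 1.571]
wrist_force: [-1.0, -0.4, 5.7]
width: 0.016
finger_force: 30.0
```

carry_out([
  [255,[0,0,1],0],
  [255,[0,0,0],0],
  [255,[0,0,0],0],
])

```text
time: 9.5
tool_pos: [0.542, 0.1682, 0.135]
ee_rot: [3.14, -0.0, 1.572]
wrist_force: [-1.3, 0.1, 7.3]
width: 0.0158
finger_force: 30.0
```

carry_out([
  [255,[0,0,1],0],
  [255,[0,0,0],0],
  [255,[0,0,0],0],
])

```text
time: 9.8
tool_pos: [0.5421, 0.1682, 0.1344]
ee_rot: [3.139, -0.0, 1.572]
wrist_force: [-1.9, -0.5, 6.9]
width: 0.0158
finger_force: 30.0
```

carry_out([
  [255,[0,0,1],0],
  [255,[0,0,0],0],
  [255,[0,0,0],0],
])

```text
time: 10.1
tool_pos: [0.5422, 0.1682, 0.1337]
ee_rot: [3.139, -0.0, 1.571]
wrist_force: [-0.8, 0.3, 7.9]
width: 0.0159
finger_force: 30.0
```

carry_out([
  [255,[0,0,1],0],
  [255,[0,0,0],0],
  [255,[0,0,0],0],
])

```text
time: 10.4
tool_pos: [0.5423, 0.1682, 0.1328]
ee_rot: [3.139, -0.001, 1.572]
wrist_force: [-2.1, -0.6, 9.1]
width: 0.0155
finger_force: 30.0
```

carry_out([
  [255,[0,0,1],0],
  [255,[0,0,0],0],
  [255,[0,0,0],0],
])

```text
time: 10.7
tool_pos: [0.5423, 0.1682, 0.1318]
ee_rot: [3.139, -0.001, 1.572]
wrist_force: [-2.4, -0.3, 7.8]
width: 0.0157
finger_force: 30.0
```

carry_out([
  [255,[0,-0.5,0.5],0],
  [255,[0,0,0.5],0],
  [255,[0,0,0],0],
])

```text
time: 11.0
tool_pos: [0.5421, 0.1683, 0.1307]
ee_rot: [3.138, -0.001, 1.572]
wrist_force: [-1.4, -0.6, 7.5]
width: 0.0158
finger_force: 30.0
```

carry_out([
  [255,[0,0,0.5],0],
  [255,[0,0,0.5],0],
  [255,[0,0,0],0],
])

```text
time: 11.3
tool_pos: [0.5421, 0.1682, 0.1292]
ee_rot: [3.138, -0.001, 1.571]
wrist_force: [-0.5, -0.8, 5.7]
width: 0.0155
finger_force: 30.0
```

carry_out([
  [255,[0,0,0.5],0],
  [255,[0,0,0],0],
  [255,[0,0,0],0],
])

```text
time: 11.6
tool_pos: [0.5419, 0.1682, 0.1278]
ee_rot: [3.139, -0.0, 1.571]
wrist_force: [1.0, 0.6, 3.8]
width: 0.0155
finger_force: 30.0
```

carry_out([
  [255,[0,0,0.4],0],
  [255,[0,0,0],0],
  [255,[0,0,0],0],
])

```text
time: 11.9
tool_pos: [0.5413, 0.1681, 0.1263]
ee_rot: [3.141, 0.0, 1.571]
wrist_force: [1.7, -0.5, 1.9]
width: 0.0152
finger_force: 30.0
```

The force rose to about 10.5 N and fell to about 3.4 N net, so the spring has snapped. Lifting straight off.

carry_out([
  [255,[0,0,-2],0],
  [255,[0,0,-3],0],
  [255,[0,0,-5],0],
  [255,[0,0,-10],0],
  [255,[0,0,-15],0],
  [255,[0,0,-18],0],
  [255,[0,0,-15],0],
  [255,[0,0,0],0],
])

```text
time: 12.7
tool_pos: [0.5423, 0.1684, 0.1978]
ee_rot: [3.137, -0.001, 1.572]
wrist_force: [0.7, -0.1, -1.8]
width: 0.0158
finger_force: 30.0
```

Run:
```python
from h import *
o=robot.get_obs(); p=o["tool_pos"]; print(p,o["ee_rot"],o["wrist_force"]); print((np.array([.4817,-.1313,.19])-p)*1e3)
```

```text
[0.54233847 0.16837115 0.19781472] [ 3.13656305e+00 -1.00893016e-03  1.57154979e+00] [ 0.7020032  -0.0927532  -1.80545057]
[ -60.63847431 -299.67115426   -7.81471697]
```

carry_out([
  [255,[-37.4,-7.5,0],0],
  [255,[-37.4,-7.5,0],0],
  [255,[-37.4,-7.5,0],0],
  [255,[-37.4,-7.5,0],0],
  [255,[-37.4,-7.5,0],0],
  [255,[-37.4,-7.5,0],0],
  [255,[-37.4,-7.5,0],0],
  [255,[-37.4,-7.5,0],0],
])

```text
time: 13.5
tool_pos: [0.4803, -0.1324, 0.1938]
ee_rot: [-3.14, -0.001, 1.572]
wrist_force: [0.5, -0.1, -2.2]
width: 0.016
finger_force: 30.0
```

carry_out([
  [255,[0,0,10],0],
  [255,[0,0,5],0],
  [255,[0,0,0],0],
  [255,[0,0,0],0],
])

```text
time: 13.9
tool_pos: [0.4813, -0.1299, 0.1791]
ee_rot: [-3.141, -0.001, 1.573]
wrist_force: [0.6, -0.2, -2.2]
width: 0.0161
finger_force: 30.0
```

Run:
```python
from h import *
P=[];im=robot.snapshot("wrist"); s=robot.snapshot("scene")
for i in range(6): robot.snapshot("top"); P.append(robot.get_obs()["tool_pos"])
print(np.mean(P,0),np.std(P,0))
def c(im,x,y,w,h,k): return cv2.resize(im[y:y+h,x:x+w],None,fx=k,fy=k,interpolation=cv2.INTER_CUBIC)
cv2.imwrite("pics/c5.png",np.hstack([c(im,220,150,120,150,4),c(s,195,150,78,150,4)]))
```

```text
[ 0.48159857 -0.13066086  0.17990981] [8.72560645e-05 2.31058835e-04 6.41442138e-05]
```

View pics/c5.png

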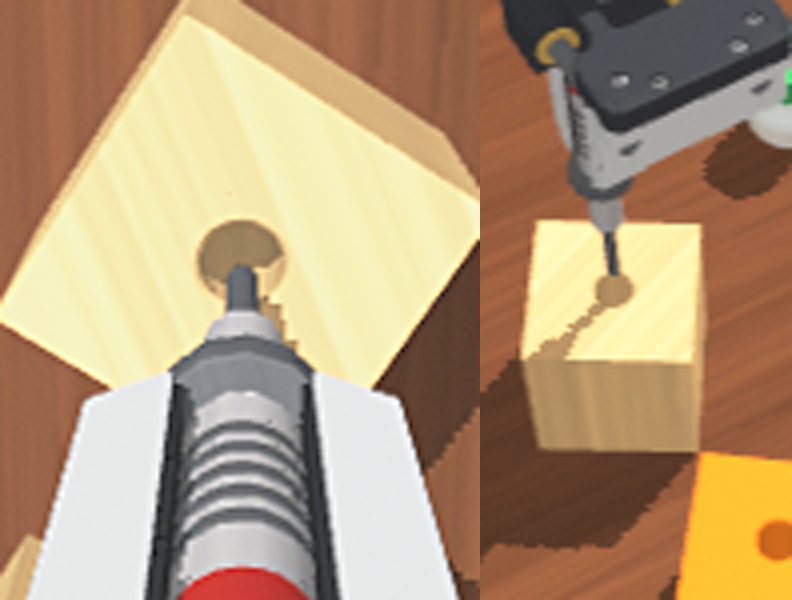

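The spindle sits over the hole: hole centre at (241,258), spindle end at (241,265), expected ~267. The axis is upright, so I insert.

carry_out([
  [255,[-0.5,0,10],0],
  [255,[0,0,10],0],
  [255,[0,0,8],0],
  [255,[0,0,6],0],
  [255,[0,0,3],0],
  [255,[0,0,3],0],
  [255,[0,0,0],0],
])

```text
time: 15.0
tool_pos: [0.4812, -0.1316, 0.1392]
ee_rot: [-3.141, -0.0, 1.571]
wrist_force: [0.2, -0.0, -0.8]
width: 0.0159
finger_force: 30.0
```

carry_out([
  [255,[0,0,3],0],
  [255,[0,0,4],0],
  [255,[0,0,4],0],
  [255,[0,0,4],0],
  [255,[0,0,0],0],
])

```text
time: 15.5
tool_pos: [0.4808, -0.1315, 0.1236]
ee_rot: [-3.14, -0.001, 1.571]
wrist_force: [-0.6, -0.7, -1.2]
width: 0.0155
finger_force: 30.0
```

carry_out([
  [255,[0,0.4,5],0],
  [255,[0,0,5],0],
  [255,[0,0,5],0],
  [255,[0,0,4],0],
  [255,[0,0,2],0],
  [255,[0,0,0],0],
])

```text
time: 16.1
tool_pos: [0.4814, -0.1316, 0.1031]
ee_rot: [-3.141, -0.0, 1.571]
wrist_force: [-1.1, -0.2, -0.5]
width: 0.0158
finger_force: 30.0
```

carry_out([
  [255,[0,0,1],0],
  [255,[0,0,0.7],0],
  [255,[0,0,0],0],
  [255,[0,0,0],0],
])

```text
time: 16.5
tool_pos: [0.4818, -0.1317, 0.102]
ee_rot: [3.141, 0.0, 1.571]
wrist_force: [1.2, -0.8, -1.2]
width: 0.0155
finger_force: 30.0
```

carry_out([
  [255,[0,0,1],0],
  [255,[0,0,0],0],
  [255,[0,0,0],0],
])

```text
time: 16.8
tool_pos: [0.4817, -0.1317, 0.1008]
ee_rot: [-3.142, 0.0, 1.571]
wrist_force: [-0.6, 0.3, -1.7]
width: 0.0153
finger_force: 30.0
```

carry_out([
  [255,[0,0,0.5],0],
  [255,[0,0,0],0],
  [255,[0,0,0],0],
])

```text
time: 17.1
tool_pos: [0.4818, -0.1317, 0.1005]
ee_rot: [3.141, 0.0, 1.571]
wrist_force: [0.1, 0.3, -1.1]
width: 0.0157
finger_force: 30.0
```

carry_out([
  [90,[0,0,0],0],
  [90,[0,0,0],0],
  [90,[0,0,0],0],
  [90,[0,0,0],0],
  [90,[0,0,0],0],
])

```text
time: 17.6
tool_pos: [0.4817, -0.1317, 0.1004]
ee_rot: [3.141, 0.0, 1.571]
wrist_force: [-1.0, -0.3, 1.0]
width: 0.0523
finger_force: 0.0
```

carry_out([
  [90,[0,0,-10],0],
  [90,[0,0,-20],0],
  [90,[0,0,-30],0],
  [90,[0,0,-30],0],
  [90,[0,0,-29],0],
  [90,[0,0,0],0],
  [90,[0,0,0],0],
  [90,[0,0,0],0],
])

```text
time: 18.4
tool_pos: [0.481, -0.1314, 0.2179]
ee_rot: [-3.139, -0.001, 1.571]
wrist_force: [-0.3, -0.2, -0.6]
width: 0.0607
finger_force: 0.0
```

Run:
```python
from h import *
im=robot.snapshot("wrist"); s=robot.snapshot("scene")
o=robot.get_obs(); print(o["tool_pos"],o["width"],o["finger_force"])
def c(im,x,y,w,h,k): return cv2.resize(im[y:y+h,x:x+w],None,fx=k,fy=k,interpolation=cv2.INTER_CUBIC)
cv2.imwrite("pics/c6.png",np.hstack([c(im,140,0,420,300,1),c(s,195,190,66,75,4)]))
```

```text
[ 0.48088183 -0.13136139  0.21752151] 0.060826130560171165 0.0
```

View pics/c6.png

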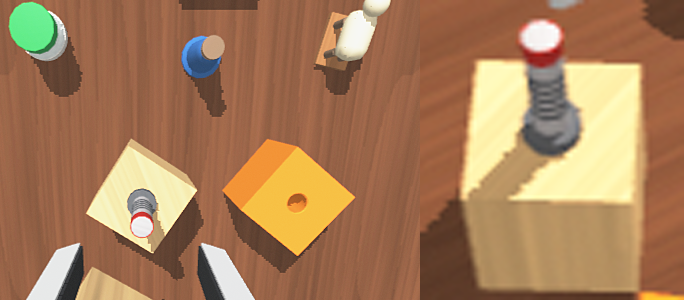

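The punch is back in its stand: cap at scene (225,199), which matches the start, with the collar flush. The jar, shepherd and lamb haven't moved.

```bash
python3 -c "
from bench import robot
print(robot.close_job())"
```

```text
the job is handed in; nothing more can be done
None
```

The punch was pressed past its snap in the red-ringed hole (net force peaked near 10.6 N, then fell to about 3.4 N) and stood back in its stand and released; the jar and both figurines look untouched, and the job is handed in, though close_job() returned no verdict.

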